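Unstack the framed miniatures onto their packing boards

ROBOT

A 7-joint arm with a two-finger parallel gripper is mounted at the origin on the work surface. World frame = base frame: x ahead of the robot, y to its left, z up, the work surface at z = 0. Lengths are in mm, angles in degrees, forces in N, time in s.
With the tool pointing down it reaches from about 350 to 900 mm from the base axis. Payload 8.1 kg.
Tool frame: the origin (TCP) lies midway between the tips of the shut fingers; the grasp point (between the pads) lies 19 mm behind it; z points along the fingers, y is the line along which they close (so a half turn about z gives the same grasp; the last joint's range is limited). The gripper opens to 85 mm and grips with 20 to 120 N. Pads are 22 mm wide; open, the fingers measure 114 mm over their backs; the gripper's body (76 mm by 85 mm) begins 54 mm behind the grasp point. The pads swing forward as they close: fully open they stand 13 mm farther back than shut.
Start: joints at [68.205, 24.895, 1.432, 90.138, -0.665, 64.973, -4.303], TCP at [171.376, -601.059, 231.323] pointing down, gripper open.
Joint ranges: [-149.89, 149.89], [-25.12, 119.58], [-72.63, 75.52], [4.76, 147.25], [-75.54, 255.54], [6.69, 114.76], [-157.13, 157.13]. Speed limits (degrees/s): [127.2, 127.2, 172.46, 172.46, 180, 180, 180].

INTERFACE

Orientations are given as [roll, pitch, yaw] about the fixed x, y, z axes, in that order (R = Rz(yaw) Ry(pitch) Rx(roll)).
In Python, from rig import sense, grab_frame, close_job gives the robot as it stands.
- The arm moves only by the shell command python3 -m jog 'ROWS' [FORCE]. ROWS is JSON, a list of rows, each a list of 7 numbers: the turn, a rotation vector about the tool's x, y, z normalised to -1 to 1, where 1 is 60 degrees, then the shift along the tool's x, y, z normalised to -1 to 1, where 1 is 0.4 m, then the closure, from 0 (fully open) to 1 (shut). A call has 1 to 8 rows; each row shifts and turns the commanded pose from where the row before left it, along the tool's axes as they then stand; what a row does not reach is not made up. A row lasts 1/12 s, in which the tool goes at most 41.7 mm and 7.16 degrees, less where a joint would pass 70% of its speed; a pose out of reach is approached as far as the arm can. A call with a number of a shift or a turn outside -1 to 1 is refused whole. A call with a gripper value outside its range is refused whole. The fingers move at their own pace and stop on an object; FORCE is the grip in N (left out, the last holds). Time passes only in rows, so rows that do not move let the fingers close. It gives the time, the measured TCP pose, the force, the opening and the grip force at its end, in the units of the state.
- sense(): the state, without advancing time (a new reading comes with each control period).
- grab_frame(name): name is "side" or "top"; returns a dict with "frame" (400x640x3 uint8, red, green, blue), "z_map" (400x640 float32, mm along the optical axis (not along the pixel's ray), 0 where there is no reading), "fx", "fy", "cx", "cy" (pixels), "k1" (the pictures are not rectified: a ray, as slopes to the right and down, at radius r is drawn at 1 + k1 r^2 times it, then the intrinsics apply), "world_to_cam" (4x4, takes a point from world to camera coordinates). Camera axes: x right, y down, z forward; pixel columns grow to the right and rows downward; lengths in mm; the calibration is good to about 2 mm. A picture is of the moment at which its call begins.
- close_job(): hands the job in; it is judged then, once.
The state is a dict: "clock": time; "qpos": joint angles; "joint_vel": joint speeds; "tau": joint torques, N m; "tool_pos": TCP position; "orientation": TCP orientation; "ft_force": force on the tool from outside, world axes, zero at the start; "torque": the same for the moment, N m; "gripper_width": finger opening in mm; "finger_force": force on a finger pad.
Only numpy, scipy, OpenCV 4.12 (cv2) and the standard library are available. Lean on these libraries where they do the work, as an engineer would, in place of code of your own. Each camera call takes 0.05 s, during which the arm holds its last target. There are 200 camera calls.

TASK

Take the stack of gilt-framed miniatures apart from the top down, one at a time, and lay each picture face up, flat, centred and squared up on the foam pad of the packing board that has its own shape and size: round, square, medium rectangle, long rectangle. Keep the pictures level and set them down without dropping them, and leave the porcelain vase and the roll of tape where they are.

Things in the scene. Friction and masses are not known exactly. Their poses are not given: they have to be found in the camera images.
- round_frame_c (a point): Loose gilt-framed miniature picture, round one, disc of diameter 42 mm, 24 mm thick, straight sides, up to about 84 g; starts on top of the stack, picture up. The point is its centre, 12 mm above its underside; z is up out of the picture. The frames in the stack are up to 5 mm off-centre and 0.2 rad twisted from the one beneath.
- square_frame_c (a point): Loose gilt-framed miniature picture, square one, 50 x 50 mm, 24 mm thick, straight sides, up to about 126 g; starts third from the table, under the round frame, picture up. The point is its centre, 12 mm above its underside; z is up out of the picture. The frames in the stack are up to 5 mm off-centre and 0.2 rad twisted from the one beneath.
- medium_frame_c (a point): Loose gilt-framed miniature picture, medium rectangle, 56 wide (along x) x 92 long (along y) mm, 24 mm thick, straight sides, up to about 210 g; starts second from the table, under the square frame, picture up. The point is its centre, 12 mm above its underside; z is up out of the picture. The frames in the stack are up to 5 mm off-centre and 0.2 rad twisted from the one beneath.
- long_frame_c (a point): Loose gilt-framed miniature picture, long rectangle, 62 wide (along x) x 130 long (along y) mm, 24 mm thick, straight sides, up to about 308 g; starts at the bottom of the stack, on the table, picture up. The point is its centre, 12 mm above its underside; z is up out of the picture. The frames in the stack are up to 5 mm off-centre and 0.2 rad twisted from the one beneath.
- round_board_pad (a point): Round board of diameter 72, pad of diameter 58 mm. Plywood packing board (fixed, 10 mm thick) with a firm flat 6 mm dark grey foam pad on it, for the round frame; the pad has the frame's outline plus 8 mm all round, no raised rim. The point is the centre of the pad's top, 16 mm above the table; x across its width, y along its length.
- square_board_pad (a point): Square board 80 x 80, pad 66 x 66 mm. Plywood packing board (fixed, 10 mm thick) with a firm flat 6 mm dark grey foam pad on it, for the square frame; the pad has the frame's outline plus 8 mm all round, no raised rim. The point is the centre of the pad's top, 16 mm above the table; x across its width, y along its length.
- medium_board_pad (a point): Rectangular board 86 (x) x 122 (y), pad 72 x 108 mm. Plywood packing board (fixed, 10 mm thick) with a firm flat 6 mm dark grey foam pad on it, for the medium frame; the pad has the frame's outline plus 8 mm all round, no raised rim. The point is the centre of the pad's top, 16 mm above the table; x across its width, y along its length.
- long_board_pad (a point): Rectangular board 92 (x) x 160 (y), pad 78 x 146 mm. Plywood packing board (fixed, 10 mm thick) with a firm flat 6 mm dark grey foam pad on it, for the long frame; the pad has the frame's outline plus 8 mm all round, no raised rim. The point is the centre of the pad's top, 16 mm above the table; x across its width, y along its length.
- vase_c (a point): Loose slim white porcelain vase with two blue bands, 148 mm tall, 60 mm across at its widest, standing on the table among the things; the point is its centre, 74 mm up. To be left alone.
- tape_c (a point): Loose roll of brown packing tape lying flat on the table, 84 mm across, 25 mm high, with a 60 mm hole; the point is its centre, 12.5 mm up. To be left alone.
Not all that is in view belongs to the job. What is shaped like the part that bears round_board_pad but pink is not meant.

How it is judged (in metres and radians):
On the way, in this order (a step that is already met when the one before it is completed fails the run):
1. the round frame lies flat and centred on the pad of its own board, let go (horizontal distance between round_frame_c and round_board_pad below 0.012 m and z of round_frame_c in the frame of round_board_pad between 0.006 and 0.017 m and angle between round_frame_c's own z axis and vertical below 0.1 rad and contact force between the fingers and round_frame below 0.1 N), for 0.2 s.
2. the square frame lies flat and centred and squared up on the pad of its own board, let go (horizontal distance between square_frame_c and square_board_pad below 0.012 m and z of square_frame_c in the frame of square_board_pad between 0.006 and 0.017 m and angle between square_frame_c's own z axis and vertical below 0.1 rad and (angle between the x axis of square_frame_c and the x axis of square_board_pad, either way round below 0.2 rad or angle between the y axis of square_frame_c and the x axis of square_board_pad, either way round below 0.2 rad) and contact force between the fingers and square_frame below 0.1 N), for 0.2 s.
3. the medium frame lies flat and centred and squared up on the pad of its own board, let go (horizontal distance between medium_frame_c and medium_board_pad below 0.012 m and z of medium_frame_c in the frame of medium_board_pad between 0.006 and 0.017 m and angle between medium_frame_c's own z axis and vertical below 0.1 rad and angle between the x axis of medium_frame_c and the x axis of medium_board_pad, either way round below 0.2 rad and contact force between the fingers and medium_frame below 0.1 N), for 0.2 s.
4. the long frame lies flat and centred and squared up on the pad of its own board, let go (horizontal distance between long_frame_c and long_board_pad below 0.012 m and z of long_frame_c in the frame of long_board_pad between 0.006 and 0.017 m and angle between long_frame_c's own z axis and vertical below 0.1 rad and angle between the x axis of long_frame_c and the x axis of long_board_pad, either way round below 0.2 rad and contact force between the fingers and long_frame below 0.1 N), for 0.2 s.
At the end, for the whole second after the job is handed in: All four frames lie flat and face up on the pads of their own boards, centred within 12 mm and (all but the round one) squared up with the pad within 0.2 rad, released and at rest (all of step 1 and all of step 2 and all of step 3 and all of step 4 and linear speed of each of round_frame, square_frame, medium_frame, long_frame below 0.02 m/s); the robot touches nothing.
It fails at once if a picture is tipped by more than 0.5 rad (angle between any of round_frame_c, square_frame_c, medium_frame_c, long_frame_c's own z axis and vertical above 0.5 rad).
It fails at once if a picture is dropped (moves faster than 0.7 m/s while the fingers do not hold it) ((linear speed of round_frame above 0.7 m/s and contact force between the fingers and round_frame below 0.1 N) or (linear speed of square_frame above 0.7 m/s and contact force between the fingers and square_frame below 0.1 N) or (linear speed of medium_frame above 0.7 m/s and contact force between the fingers and medium_frame below 0.1 N) or (linear speed of long_frame above 0.7 m/s and contact force between the fingers and long_frame below 0.1 N)).
It fails at once if the vase or the tape is moved by more than 20 mm (distance of any of vase_c, tape_c from where it was at the start of the episode above 0.02 m).
It also fails if it takes over 120 s, if anything falls off the work surface, if the arm or the gripper's body presses on something with over 40 N, if the wrist force passes 120 N, or if a joint passes its speed limit or range.

## Working session

There is one attempt and no reset: what is moved stays moved. The work goes in short steps, Python scripts to look and compute and a shell command to move; the robot and the scene stay as the last step left them, time stands still between calls to the robot, and variables do not carry over. Pictures are saved under pics/ and viewed, at most 14 in all, crops included, and the job is handed in when it is done.

```bash
mkdir -p pics; ls; cat > h.py <<'E'
import numpy as np, cv2
from rig import sense, grab_frame, close_job
def save(n,f): cv2.imwrite(f'pics/{n}.png',cv2.cvtColor(f['frame'],cv2.COLOR_RGB2BGR))
E
python3 - <<'E'
from h import *
s=sense(); print(s)
for n in ('top','side'):
    f=grab_frame(n); save(n+'0',f); np.save(n+'0.npy',f,allow_pickle=True)
    print(n,{k:f[k] for k in ('fx','fy','cx','cy','k1')}); print(np.round(f['world_to_cam'],3))
E
```

```text
pics
{'clock': 0.0, 'qpos': array([68.20498075, 24.93609592,  1.43174737, 90.18938632, -0.66361812,
       64.97346738, -4.30303985]), 'joint_vel': array([-0.01214151, -0.09184251, -0.0536293 , -0.01279006, -0.00954739,
        0.01105764, -0.14131083]), 'tau': array([ 5.11042726e-04, -6.70465136e+01,  1.02534894e+00, -3.16205978e+01,
        1.55921682e-02,  1.25530342e-02,  2.75226694e-05]), 'tool_pos': array([ 171.18865849, -600.57030942,  230.5280949 ]), 'orientation': array([-1.79909839e+02,  9.50989266e-03,  1.59119621e+01]), 'ft_force': array([-0.8941896 , -0.29603846,  0.75764105]), 'torque': array([ 0.02095528, -0.00440511,  0.01780836]), 'finger_force': 0.0, 'gripper_width': 85.59782280948451}
top {'fx': 400.1030665030464, 'fy': 400.1030665030464, 'cx': 319.2333492602472, 'cy': 194.2654635083123, 'k1': -0.09805434856308705}
[[-4.000000e-03 -1.000000e+00 -1.500000e-02  1.067900e+01]
 [-9.920000e-01  5.000000e-03 -1.240000e-01  5.534680e+02]
 [ 1.240000e-01  1.500000e-02 -9.920000e-01  1.104994e+03]
 [ 0.000000e+00  0.000000e+00  0.000000e+00  1.000000e+00]]
side {'fx': 518.7645853894261, 'fy': 518.7645853894261, 'cx': 312.4607609799831, 'cy': 199.41742363778255, 'k1': -0.06660436074079938}
[[-9.880000e-01 -1.530000e-01  7.000000e-03  5.464940e+02]
 [-1.140000e-01  7.010000e-01 -7.040000e-01  9.233000e+01]
 [ 1.030000e-01 -6.970000e-01 -7.100000e-01  1.331361e+03]
 [ 0.000000e+00  0.000000e+00  0.000000e+00  1.000000e+00]]
```

View pics/top0.png

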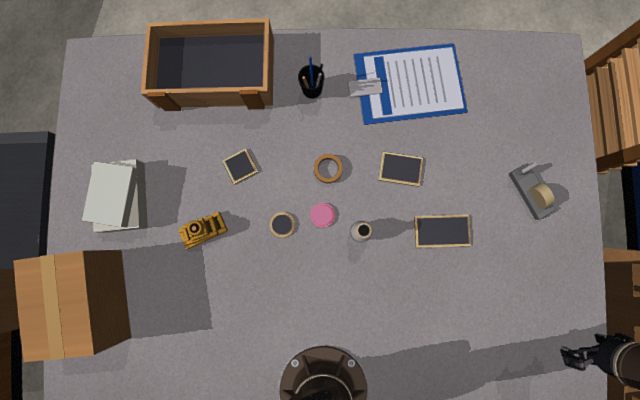

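View pics/side0.png

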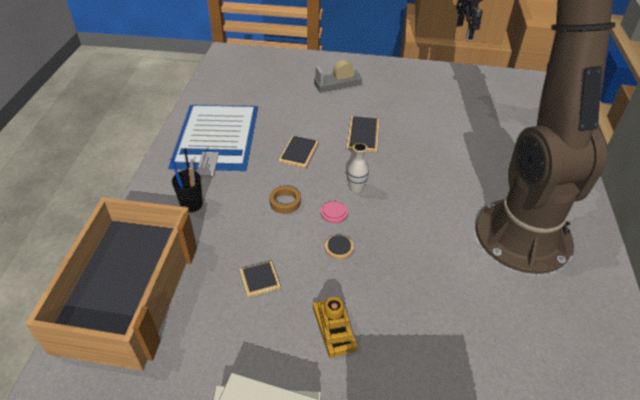

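The top view shows pads at about (282,224) round, (240,166) square, (401,168) medium and (443,231) long. The stack is at (203,229), the vase at (362,230) and the tape at (328,168). The pink disc at (322,215) is a decoy. In the side view the stack is at (335,325).

```bash
cat >> h.py <<'E'
def K(f): return np.array([[f['fx'],0,f['cx']],[0,f['fy'],f['cy']],[0,0,1.]])
def rays(f,px):
    n=cv2.undistortPoints(np.float64(px).reshape(-1,1,2),K(f),np.array([f['k1'],0,0,0.]),None,None,None).reshape(-1,2)
    T=f['world_to_cam'];R=T[:3,:3]
    d=np.c_[n,np.ones(len(n))]@R
    return -R.T@T[:3,3],d
def onplane(f,px,z):
    o,d=rays(f,px); return (o+d*((z-o[2])/d[:,2])[:,None])[:,:2]
def tri(f1,p1,f2,p2):
    o1,d1=rays(f1,[p1]);o2,d2=rays(f2,[p2]);d1=d1[0];d2=d2[0]
    t=np.linalg.lstsq(np.c_[d1,-d2],o2-o1,rcond=None)[0]
    a=o1+t[0]*d1;b=o2+t[1]*d2; return (a+b)/2,np.linalg.norm(a-b)
def blob(mask,seed):
    # contour containing or nearest to the seed
    c,_=cv2.findContours(mask.astype(np.uint8),cv2.RETR_EXTERNAL,cv2.CHAIN_APPROX_NONE)
    c=[k for k in c if cv2.contourArea(k)>25]
    return max(c,key=lambda k:cv2.pointPolygonTest(k,seed,True))
def cen(c):
    m=cv2.moments(c); return m['m10']/m['m00'],m['m01']/m['m00']
E
python3 - <<'E'
from h import *
F={n:np.load(n+'0.npy',allow_pickle=True).item() for n in('top','side')}
S={'round':((282,224),(339,245)),'square':((240,166),(260,277)),'medium':((401,168),(299,151)),'long':((443,231),(363,133))}
for k,(a,b) in S.items():
    cs=[]
    for f,s in((F['top'],a),(F['side'],b)):
        hsv=cv2.cvtColor(f['frame'],cv2.COLOR_RGB2HSV)
        cs.append(blob(hsv[...,2]<95,s))
    p,e=tri(F['top'],cen(cs[0]),F['side'],cen(cs[1]))
    print(k,p.round(1),'gap',e.round(1))
    for f,c in zip((F['top'],F['side']),cs):
        w=onplane(f,c.reshape(-1,2),16.).astype(np.float32)
        r=cv2.minAreaRect(w); m=cv2.moments(w.reshape(-1,1,2)); 
        print('  ',np.round(r[0],1),np.round(r[1],1),round(r[2],1),'cen',round(m['m10']/m['m00'],1),round(m['m01']/m['m00'],1))
a=F['top']['frame'][195:265,165:245];b=F['side']['frame'][280:370,295:375]
o=np.hstack([cv2.resize(a,(400,350),interpolation=cv2.INTER_CUBIC),cv2.resize(b,(400,450),interpolation=cv2.INTER_CUBIC)[:350]]) 
cv2.imwrite('pics/z.png',o[...,::-1])
zt=F['top']['z_map'][228,200]; print('depth',F['top']['z_map'][222:236:2,185:225:4])
E
```

```text
round [469.2 117.1  13.2] gap 1.6
   [470.3 117.3] [54.9 51.8] 89.9 cen 470.0 116.8
   [468.2 117.7] [49.8 58.3] 7.5 cen 468.3 119.0
square [642.5 244.1  13.1] gap 1.3
   [642.7 243.9] [65.5 63.4] 27.2 cen 642.8 243.6
   [641.4 245.5] [63.2 66.1] 26.7 cen 641.4 245.6
medium [ 632.1 -231.6   12.2] gap 1.5
   [ 632.2 -231. ] [106.3  71.1] 80.5 cen 632.3 -230.9
   [ 630.7 -229.1] [110.   68.8] 81.2 cen 630.4 -228.5
long [ 448.4 -348.2    9.5] gap 0.9
   [ 448.9 -346.2] [ 75.7 146.7] 1.0 cen 448.8 -346.7
   [ 447.7 -337.4] [ 72.7 163.4] 1.4 cen 447.8 -343.0
depth [[1170.477  1077.1316 1072.2631 1070.6913 1096.3334 1115.4078 1123.0397
  1118.5704 1150.0004 1144.3721]
 [1098.1122 1073.0117 1073.0802 1078.33   1075.5586 1112.1487 1126.9631
  1118.7919 1149.2148 1144.3651]
 [1123.6945 1072.9832 1075.5701 1076.4004 1073.7023 1095.5455 1129.8372
  1120.9945 1143.553  1141.4703]
 [1123.2302 1076.7245 1070.3053 1071.5657 1070.2747 1096.6405 1121.4918
  1115.7725 1145.6974 1141.458 ]
 [1118.0695 1074.6693 1074.6296 1075.3868 1075.0972 1092.7267 1121.8992
  1116.0396 1142.3871 1141.917 ]
 [1120.8694 1069.7946 1074.4227 1067.8783 1081.9167 1093.6493 1112.6832
  1118.3813 1131.6356 1141.6544]
 [1119.8866 1091.7412 1067.1337 1070.7306 1093.4614 1092.1001 1118.6997
  1117.6227 1131.7427 1164.9376]]
```

View pics/z.png

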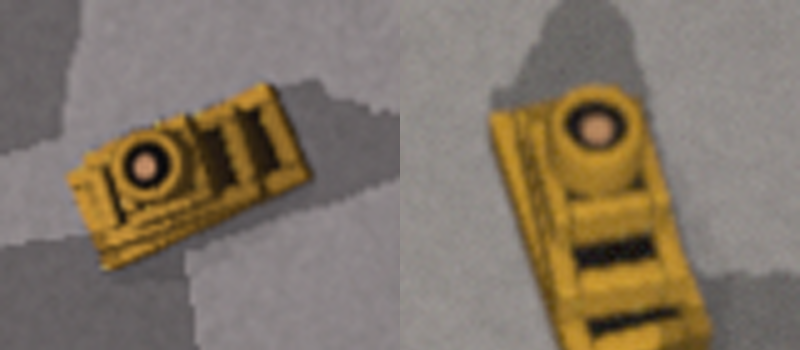

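The crop shows the round frame on top, its picture centred at about (194,228) in top and (334,305) in side. The stack's long axis runs at about 110° in the world.

```bash
cat >> h.py <<'E'
def to(x,y,z,yaw):
    s=sense();p=s['tool_pos'];w=np.radians(s['orientation'][2]);d=np.array([x,y,z])-p
    ax=np.array([np.cos(w),np.sin(w)]);ay=np.array([np.sin(w),-np.cos(w)])
    t=-((yaw-s['orientation'][2]+180)%360-180)
    print('pose',p.round(1),s['orientation'].round(1),'j7',s['qpos'][6].round(0),'t',round(s['clock'],1),'grip',round(s['gripper_width'],1),round(s['finger_force'],1))
    print('turn z %.3f (%.1f deg) | at present yaw: shift x %.3f y %.3f z %.3f'%(t/60,t,d[:2]@ax/400,d[:2]@ay/400,-d[2]/400))
    w=np.radians(yaw);ax=np.array([np.cos(w),np.sin(w)]);ay=np.array([np.sin(w),-np.cos(w)])
    print('after the turn: shift x %.3f y %.3f'%(d[:2]@ax/400,d[:2]@ay/400))
def gold(f):
    h=cv2.cvtColor(f['frame'],cv2.COLOR_RGB2HSV); return (h[...,0]>15)&(h[...,0]<30)&(h[...,1]>150)
E
python3 - <<'E'
from h import *
F={n:np.load(n+'0.npy',allow_pickle=True).item() for n in('top','side')}
c=[]
for n,s,r in(('top',(194,228),6),('side',(334,305),9)):
    f=F[n];m=np.zeros((400,640),np.uint8);cv2.circle(m,s,r,1,-1)
    g=(~gold(f)&(m>0)).astype(np.uint8); b=blob(g,s); c.append(cen(b)); print(n,c[-1],cv2.contourArea(b))
    w=onplane(f,[c[-1]],96); print(w.round(1))
    k=blob(gold(f).astype(np.uint8),s); print(cv2.boundingRect(k))
    w=onplane(f,k.reshape(-1,2),24).astype(np.float32); r=cv2.minAreaRect(w); print('stack outline',np.round(r[0],1),np.round(r[1],1),r[2])
print(tri(F['top'],c[0],F['side'],c[1]))
for n,s,col in (('vase',(362,230),0),('tape',(328,168),0)): print(n,onplane(F['top'],[s],20 if n=='tape' else 148).round(0))
to(480,320,200,110)
E
```

```text
top (194.21544715447155, 227.52439024390245) 41.0
[[457. 346.]]
(179, 212, 48, 37)
stack outline [455.6 346.4] [ 66.9 129.5] 24.62761688232422
side (333.70460704607046, 304.6720867208672) 61.5
[[455.4 348.5]]
(313, 298, 44, 59)
stack outline [449.4 351.9] [ 67.6 138.4] 24.07942008972168
(array([456.26484616, 346.82204815,  93.45050007]), np.float64(1.5886861738870375))
vase [[ 447. -102.]]
tape [[632. -17.]]
pose [ 171.2 -600.6  230.6] [-179.9    0.    15.9] j7 -4.0 t 0.1 grip 85.1 0.0
turn z -1.568 (-94.1 deg) | at present yaw: shift x 1.374 y -2.002 z 0.076
after the turn: shift x 1.899 y 1.513
```

```bash
python3 -m jog '[[0,0,-0.1,0,0,0,0],[0,0,-0.1,0,0,0,0],[0,0,-0.1,0,0,0,0],[0,0,-0.1,0,0,0,0],[0,0,-0.1,0,0,0,0],[0,0,-0.1,0,0,0,0],[0,0,-0.1,0,0,0,0],[0,0,-0.1,0,0,0,0]]' 40 && python3 -m jog '[[0,0,-0.1,0,0,0,0],[0,0,-0.1,0,0,0,0],[0,0,-0.1,0,0,0,0],[0,0,-0.1,0,0,0,0],[0,0,-0.1,0,0,0,0],[0,0,-0.1,0,0,0,0],[0,0,-0.1,0,0,0,0],[0,0,-0.03,0,0,0,0]]'
python3 -c "
from h import *
to(480,-250,230,114)"
```

```text
clock: 0.77
tool_pos: [171.2, -600.8, 230.9]
orientation: [-180.0, -0.0, 64.2]
ft_force: [-0.1, -0.7, 0.1]
gripper_width: 85.2
finger_force: 0.0
clock: 1.43
tool_pos: [171.1, -600.8, 230.8]
orientation: [-180.0, -0.1, 108.1]
ft_force: [-1.1, 0.6, 0.4]
gripper_width: 85.5
finger_force: 0.0
pose [ 171.1 -600.8  230.8] [-1.800e+02 -1.000e-01  1.081e+02] j7 79.0 t 1.4 grip 85.5 0.0
turn z -0.099 (-5.9 deg) | at present yaw: shift x 0.594 y 1.006 z 0.002
after the turn: shift x 0.487 y 1.062
```

```bash
python3 -m jog '[[0,0,-0.1,0,0,0,0],[0,0,0,0.04,0.088,0,0],[0,0,0,0.04,0.088,0,0],[0,0,0,0.04,0.088,0,0],[0,0,0,0.04,0.088,0,0],[0,0,0,0.04,0.088,0,0],[0,0,0,0.04,0.088,0,0],[0,0,0,0.04,0.088,0,0]]' && python3 -m jog '[[0,0,0,0.04,0.088,0,0],[0,0,0,0.04,0.088,0,0],[0,0,0,0.04,0.088,0,0],[0,0,0,0.04,0.088,0,0],[0,0,0,0.04,0.088,0,0],[0,0,0,0,0,0,0]]'
python3 -c "
from h import *
to(456.3,347,140,114)"
```

```text
clock: 2.1
tool_pos: [352.6, -397.8, 231.1]
orientation: [-180.0, -0.0, 113.7]
ft_force: [0.9, -0.5, -0.7]
gripper_width: 85.3
finger_force: 0.0
clock: 2.6
tool_pos: [486.0, -247.2, 231.6]
orientation: [179.7, -0.1, 114.3]
ft_force: [0.3, 1.5, 0.2]
gripper_width: 85.5
finger_force: 0.0
pose [ 486.  -247.2  231.6] [ 1.797e+02 -1.000e-01  1.143e+02] j7 35.0 t 2.6 grip 85.5 0.0
turn z 0.005 (0.3 deg) | at present yaw: shift x 1.384 y 0.544 z 0.229
after the turn: shift x 1.387 y 0.536
```

```bash
python3 -m jog '[[0,0,0,0.0925,0.036,0,0],[0,0,0,0.0925,0.036,0,0],[0,0,0,0.0925,0.036,0,0],[0,0,0,0.0925,0.036,0,0],[0,0,0,0.0925,0.036,0,0],[0,0,0,0.0925,0.036,0,0],[0,0,0,0.0925,0.036,0,0],[0,0,0,0.0925,0.036,0,0]]' && python3 -m jog '[[0,0,0,0.0925,0.036,0,0],[0,0,0,0.0925,0.036,0,0],[0,0,0,0.0925,0.036,0,0],[0,0,0,0.0925,0.036,0,0],[0,0,0,0.0925,0.036,0,0],[0,0,0,0.0925,0.036,0,0],[0,0,0,0.0925,0.036,0,0],[0,0,0,0,0,0,0]]'
python3 -c "
from h import *
to(456.3,347,140,114)"
```

```text
clock: 3.27
tool_pos: [466.7, 63.3, 231.2]
orientation: [-180.0, 0.0, 113.7]
ft_force: [1.3, -0.1, -0.1]
gripper_width: 85.2
finger_force: 0.0
clock: 3.93
tool_pos: [452.2, 348.2, 231.4]
orientation: [180.0, -0.3, 114.2]
ft_force: [-1.2, 0.0, -0.7]
gripper_width: 85.3
finger_force: 0.0
pose [452.2 348.2 231.4] [180.   -0.3 114.2] j7 -35.0 t 3.9 grip 85.3 0.0
turn z 0.004 (0.2 deg) | at present yaw: shift x -0.007 y 0.008 z 0.229
after the turn: shift x -0.007 y 0.008
```

```bash
python3 -m jog '[[0,0,0,-0.007,0.008,0.08,0],[0,0,0,0,0,0.09,0],[0,0,0,0,0,0.09,0],[0,0,0,0,0,0.06,0],[0,0,0,0,0,0.04,0],[0,0,0,0,0,0.03,0],[0,0,0,0,0,0,0]]' 30 && python3 -m jog '[[0,0,0,0,0,0,0.3],[0,0,0,0,0,0,0.4],[0,0,0,0,0,0,0.45],[0,0,0,0,0,0,0.5],[0,0,0,0,0,0,0.6],[0,0,0,0,0,0,0.6],[0,0,0,0,0,0,0.6],[0,0,0,0,0,0,0.6]]'
python3 - <<'E'
from h import *
to(456.3,347,73,114)
f=grab_frame('side');a=f['frame'][255:355,275:395];cv2.imwrite('pics/g1.png',cv2.resize(a,(720,600),interpolation=cv2.INTER_CUBIC)[...,::-1])
E
```

```text
clock: 4.52
tool_pos: [458.6, 336.9, 72.8]
orientation: [-179.8, 0.1, 113.7]
ft_force: [-0.6, 0.4, 0.1]
gripper_width: 85.0
finger_force: 0.0
clock: 5.18
tool_pos: [460.1, 338.7, 76.6]
orientation: [179.9, -0.0, 113.7]
ft_force: [-1.1, -1.8, 6.7]
gripper_width: 40.8
finger_force: 29.5
pose [460.1 338.7  76.6] [179.9  -0.  113.7] j7 -42.0 t 5.2 grip 40.8 29.5
turn z -0.005 (-0.3 deg) | at present yaw: shift x 0.023 y -0.000 z 0.009
after the turn: shift x 0.023 y -0.000
```

View pics/g1.png

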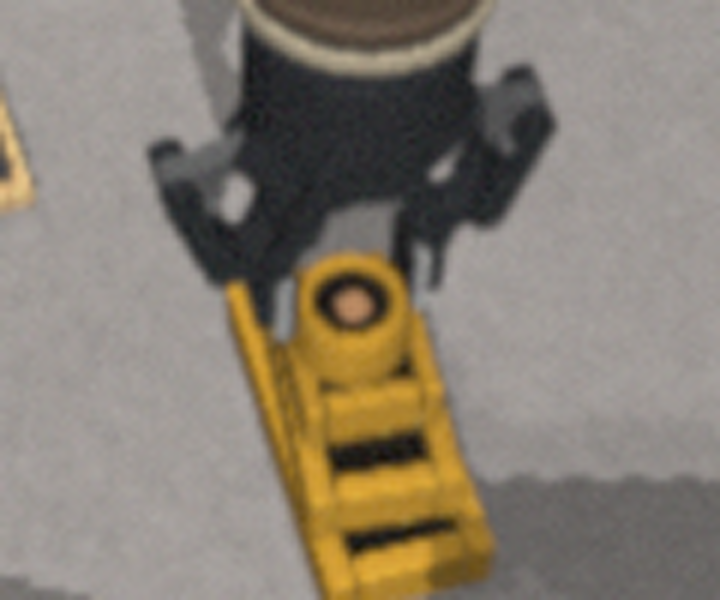

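The fingers hold the round frame's rim, but about 9 mm off-centre towards the robot (disc centre at about (350,300) in the crop). They also touch the frame below lightly. I'll regrip, centred and slightly higher.

```bash
python3 -m jog '[[0,0,0,0,0,0,0.5],[0,0,0,0,0,0,0.3],[0,0,0,0,0,-0.01,0.2],[0,0,0,0.012,0,0,0.2],[0,0,0,0.011,0,0,0.2],[0,0,0,0,0,0,0.2],[0,0,0,0,0,0,0.2],[0,0,0,0,0,0,0.2]]' 30
python3 - <<'E'
from h import *
to(456.3,347,76,114)
E
```

```text
clock: 5.9
tool_pos: [455.7, 346.8, 79.2]
orientation: [-180.0, 0.0, 113.7]
ft_force: [0.0, -0.3, 0.2]
gripper_width: 68.9
finger_force: 0.0
pose [455.7 346.8  79.2] [-180.     0.   113.7] j7 -43.0 t 5.9 grip 68.9 0.0
turn z -0.004 (-0.3 deg) | at present yaw: shift x -0.000 y 0.002 z 0.008
after the turn: shift x -0.000 y 0.002
```

```bash
python3 -m jog '[[0,0,0,0,0.002,0,0.3],[0,0,0,0,0,0,0.4],[0,0,0,0,0,0,0.45],[0,0,0,0,0,0,0.5],[0,0,0,0,0,0,0.6],[0,0,0,0,0,0,0.6],[0,0,0,0,0,0,0.6]]' 30 && python3 -m jog '[[0,0,0,0,0,-0.01,0.6],[0,0,0,0,0,-0.02,0.6],[0,0,0,0,0,-0.03,0.6],[0,0,0,0,0,-0.05,0.6],[0,0,0,0,0,-0.05,0.6],[0,0,0,0,0,-0.05,0.6],[0,0,0,0,0,0,0.6],[0,0,0,0,0,0,0.6]]'
python3 - <<'E'
from h import *
to(469.5,117.5,160,114)
f=grab_frame('side');save('r2',f);a=f['frame'][200:350,250:430];cv2.imwrite('pics/g2.png',cv2.resize(a,(720,600),interpolation=cv2.INTER_CUBIC)[...,::-1])
E
```

```text
clock: 6.48
tool_pos: [456.7, 347.0, 79.5]
orientation: [180.0, 0.0, 113.7]
ft_force: [0.5, -1.8, 3.6]
gripper_width: 40.7
finger_force: 30.2
clock: 7.15
tool_pos: [457.1, 347.8, 165.2]
orientation: [179.8, -0.0, 113.7]
ft_force: [0.3, -0.9, -1.3]
gripper_width: 40.6
finger_force: 30.5
pose [457.1 347.8 165.2] [179.8  -0.  113.7] j7 -38.0 t 7.2 grip 40.6 30.5
turn z -0.005 (-0.3 deg) | at present yaw: shift x -0.540 y -0.203 z 0.013
after the turn: shift x -0.539 y -0.206
```

View pics/g2.png

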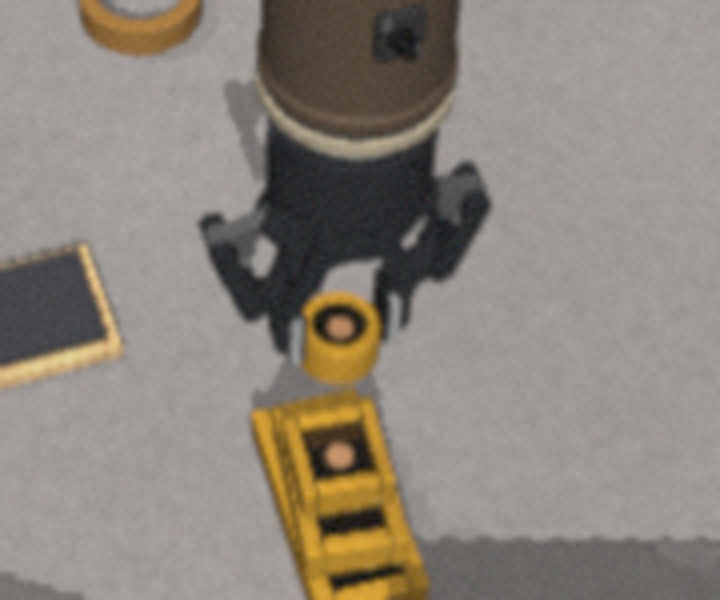

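The crop shows the round frame held level, with the disc at (340,335). The square frame is uncovered below it, its picture at (340,455).

```bash
python3 -m jog '[[0,0,0,-0.04,-0.015,0,0.6],[0,0,0,-0.08,-0.031,0,0.6],[0,0,0,-0.09,-0.034,0,0.6],[0,0,0,-0.09,-0.034,0,0.6],[0,0,0,-0.09,-0.034,0,0.6],[0,0,0,-0.08,-0.031,0,0.6],[0,0,0,-0.05,-0.02,0,0.6],[0,0,0,-0.02,-0.007,0,0.6]]' && python3 -m jog '[[0,0,0,0,0,0.06,0.6],[0,0,0,0,0,0.06,0.6],[0,0,0,0,0,0.06,0.6],[0,0,0,0,0,0.06,0.6],[0,0,0,0,0,0.05,0.6],[0,0,0,0,0,0,0.6],[0,0,0,0,0,0,0.6],[0,0,0,0,0,0,0.6]]'
python3 - <<'E'
from h import *
to(469.5,117.5,24,114)
E
```

```text
clock: 7.87
tool_pos: [467.3, 111.5, 162.2]
orientation: [-179.8, 0.1, 113.4]
ft_force: [-0.1, 0.3, -0.9]
gripper_width: 40.7
finger_force: 30.5
clock: 8.53
tool_pos: [468.2, 117.0, 48.0]
orientation: [180.0, -0.0, 113.8]
ft_force: [0.5, 0.1, -0.7]
gripper_width: 40.9
finger_force: 30.7
pose [468.2 117.   48. ] [180.   -0.  113.8] j7 -23.0 t 8.5 grip 40.9 30.7
turn z -0.004 (-0.2 deg) | at present yaw: shift x -0.000 y 0.003 z 0.060
after the turn: shift x -0.000 y 0.003
```

```bash
python3 -m jog '[[0,0,0,0,0.003,0.025,0.6],[0,0,0,0,0,0.02,0.6],[0,0,0,0,0,0.01,0.6],[0,0,0,0,0,0,0.6],[0,0,0,0,0,0,0.6],[0,0,0,0,0,0,0.6]]' && python3 -m jog '[[0,0,0,0,0,0.003,0.6],[0,0,0,0,0,0.002,0.6],[0,0,0,0,0,0,0.6]]' && python3 -m jog '[[0,0,0,0,0,0.002,0.6],[0,0,0,0,0,0.002,0.6],[0,0,0,0,0,0,0.6]]'
```

```text
clock: 9.03
tool_pos: [469.2, 116.7, 25.4]
orientation: [180.0, 0.0, 113.7]
ft_force: [-0.3, 0.1, -0.7]
gripper_width: 40.5
finger_force: 30.7
clock: 9.28
tool_pos: [469.3, 116.7, 23.4]
orientation: [180.0, 0.0, 113.7]
ft_force: [-0.2, 0.2, -0.2]
gripper_width: 40.8
finger_force: 30.8
clock: 9.53
tool_pos: [469.3, 116.7, 23.2]
orientation: [180.0, 0.1, 113.7]
ft_force: [-6.1, -3.3, 27.2]
gripper_width: 40.4
finger_force: 33.1
```

```bash
python3 -m jog '[[0,0,0,0,0,-0.002,0.6],[0,0,0,0,0,0,0.5],[0,0,0,0,0,0,0.4],[0,0,0,0,0,0,0.3],[0,0,0,0,0,0,0.2],[0,0,0,0,0,0,0.2],[0,0,0,0,0,-0.03,0.1],[0,0,0,0,0,-0.06,0]]' && python3 -m jog '[[0,0,0,0,0,-0.09,0],[0,0,0,0,0,-0.09,0],[0,0,0,0,0,-0.05,0],[0,0,0,0.05,0,-0.05,0],[0,0,0,0.09,0,0,0],[0,0,0,0.09,0,0,0],[0,0,0,0.09,0,0,0],[0,0,0,0,0,0,0]]'
python3 - <<'E'
from h import *
F={n:grab_frame(n) for n in('top','side')}
for n in F: np.save(n+'1.npy',F[n],allow_pickle=True)
o=[]
for n,bx in(('top',(170,190,290,260)),('side',(290,200,410,365))):
    x0,y0,x1,y1=bx; a=F[n]['frame'][y0:y1,x0:x1]; o.append(cv2.resize(a,(400,int(400*(y1-y0)/(x1-x0))),interpolation=cv2.INTER_CUBIC))
H=max(i.shape[0] for i in o); o=[np.vstack([i,np.zeros((H-i.shape[0],400,3),np.uint8)]) for i in o]
cv2.imwrite('pics/a1.png',np.hstack(o)[...,::-1])
to(456,347,160,114)
E
```

```text
clock: 10.2
tool_pos: [467.4, 116.0, 56.9]
orientation: [-179.7, -0.1, 113.7]
ft_force: [-0.5, -0.2, 0.5]
gripper_width: 85.2
finger_force: 0.0
clock: 10.87
tool_pos: [414.1, 241.0, 171.5]
orientation: [179.9, -0.2, 114.2]
ft_force: [-0.6, 0.0, -0.5]
gripper_width: 85.6
finger_force: 0.0
pose [416.7 235.3 170.5] [180.   -0.  113.9] j7 -30.0 t 11.0 grip 85.7 0.0
turn z -0.001 (-0.1 deg) | at present yaw: shift x 0.215 y 0.203 z 0.026
after the turn: shift x 0.215 y 0.203
```

View pics/a1.png

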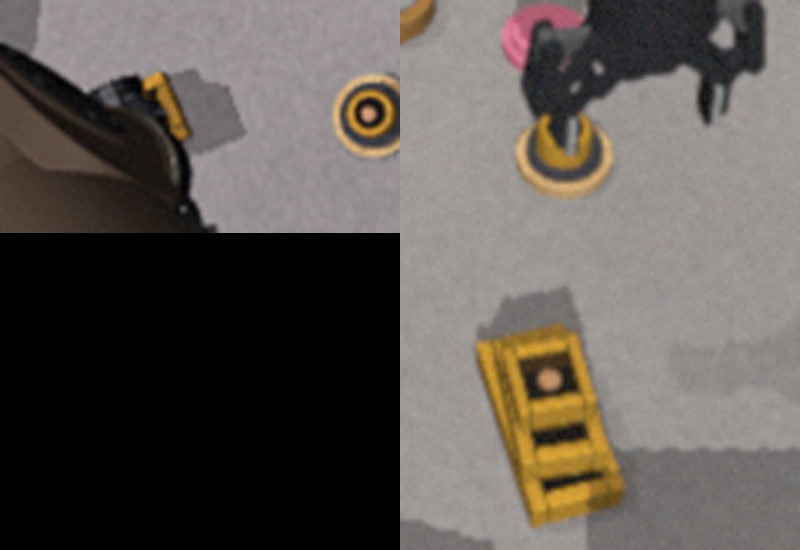

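The round frame sits centred on its pad, at (368,113) in the top crop. The square frame is now on top of the stack, at (549,378) in the side crop. The arm hides the stack from the top camera, so I'll swing it away and measure.

```bash
python3 -m jog '[[0,0,0,-0.09,0,0,0],[0,0,0,-0.09,0,0,0],[0,0,0,-0.09,0,0,0],[0,0,0,-0.09,0,0,0],[0,0,0,-0.09,0,0,0],[0,0,0,-0.09,0,0,0],[0,0,0,-0.03,0,0,0],[0,0,0,0,0,0,0]]' >/dev/null
cat >> h.py <<'E'
def pics(i,tag,box):
    F={n:grab_frame(n) for n in('top','side')}; o=[]
    for n in F:
        np.save(f'{n}{i}.npy',F[n],allow_pickle=True); x0,y0,x1,y1=box[n]
        o.append(cv2.resize(F[n]['frame'][y0:y1,x0:x1],(400,int(400*(y1-y0)/(x1-x0))),interpolation=cv2.INTER_CUBIC)[:600])
    H=max(a.shape[0] for a in o); o=[np.vstack([a,np.zeros((H-a.shape[0],400,3),np.uint8)]) for a in o]
    cv2.imwrite(f'pics/{tag}.png',np.hstack(o)[...,::-1]); return F
E
python3 - <<'E'
from h import *
pics(2,'s2',{'top':(170,200,240,260),'side':(300,280,380,370)})
E
```

```text
(no output)
```

View pics/s2.png

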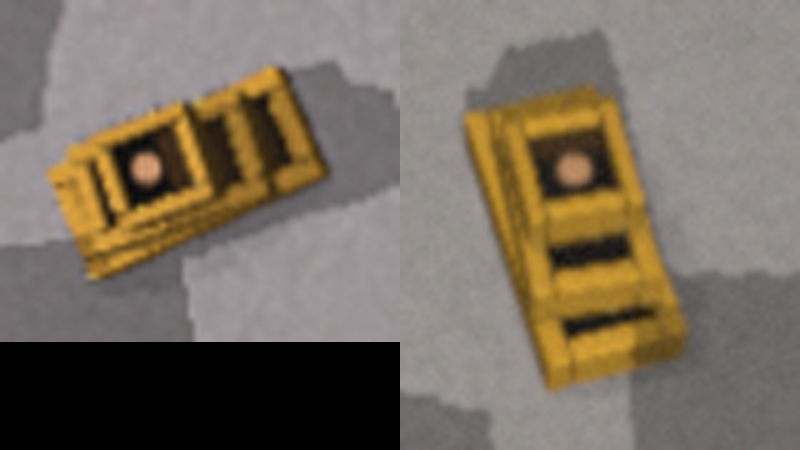

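```bash
cat >> h.py <<'E'
def picture(F,seeds,R,z,tri_too=True):
    c=[]
    for n in F:
        f=F[n];s=seeds[n];m=np.zeros((400,640),np.uint8);cv2.circle(m,s,R[n],1,-1)
        h=cv2.cvtColor(f['frame'],cv2.COLOR_RGB2HSV)
        g=((h[...,2]<110)|((h[...,1]<150)&(h[...,2]>120)))&(m>0)
        g=cv2.morphologyEx(g.astype(np.uint8),cv2.MORPH_OPEN,np.ones((2,2)))
        b=blob(g,s); w=onplane(f,b.reshape(-1,2),z).astype(np.float32)
        r=cv2.minAreaRect(w); c.append(cen(b))
        print(n,np.round(c[-1],1),'rect',np.round(r[0],1),np.round(r[1],1),round(r[2],1),'cen',onplane(f,[c[-1]],z).round(1))
    if len(c)==2: p,e=tri(F['top'],c[0],F['side'],c[1]); print('tri',p.round(1),round(e,1))
E
python3 - <<'E'
from h import *
F={n:np.load(n+'2.npy',allow_pickle=True).item() for n in('top','side')}
picture(F,{'top':(196,229),'side':(335,314)},{'top':9,'side':12},72)
# pink dots
for n,s in(('top',(196,229)),('side',(335,314))):
    h=cv2.cvtColor(F[n]['frame'],cv2.COLOR_RGB2HSV);m=np.zeros((400,640),np.uint8);cv2.circle(m,s,5,1,-1)
    g=(h[...,1]<140)&(h[...,2]>130)&(m>0);ys,xs=np.nonzero(g);print(n,xs.mean(),ys.mean(),len(xs),onplane(F[n],[(xs.mean(),ys.mean())],72))
# corners of gold outline of top square in side view
h=cv2.cvtColor(F['side']['frame'],cv2.COLOR_RGB2HSV)
E
```

```text
top [196.9 229.7] rect [451.8 346.2] [32.9 32.8] 22.4 cen [[452.  346.1]]
side [335.2 313.3] rect [450.9 353.2] [33.2 30.4] 20.4 cen [[450.6 353.4]]
tri [451.6 348.5  64.3] 1.4
top 195.0 229.0 21 [[453.88190661 351.60484034]]
side 334.4 313.5 30 [[452.28852407 354.09635391]]
```

```bash
python3 -c "
from h import *
to(453.3,352.3,150,111.5)"
```

```text
pose [509.   24.2 170.2] [-180.    -0.   113.6] j7 -2.0 t 11.7 grip 85.1 0.0
turn z 0.035 (2.1 deg) | at present yaw: shift x 0.808 y 0.200 z 0.050
after the turn: shift x 0.814 y 0.171
```

```bash
python3 -m jog '[[0,0,0.035,0,0,0,0],[0,0,0,0.09,0.019,0,0],[0,0,0,0.09,0.019,0,0],[0,0,0,0.09,0.019,0,0],[0,0,0,0.09,0.019,0,0],[0,0,0,0.09,0.019,0,0],[0,0,0,0.09,0.019,0,0],[0,0,0,0.09,0.019,0,0]]' && python3 -m jog '[[0,0,0,0.09,0.019,0,0],[0,0,0,0.07,0.015,0,0],[0,0,0,0.024,0.004,0.02,0],[0,0,0,0,0,0.05,0],[0,0,0,0,0,0.05,0],[0,0,0,0,0,0,0],[0,0,0,0,0,0,0],[0,0,0,0,0,0,0]]'
python3 -c "
from h import *
to(453.3,352.3,56,111.5)"
```

```text
clock: 12.4
tool_pos: [464.0, 281.9, 170.7]
orientation: [-180.0, -0.0, 111.7]
ft_force: [0.7, -0.7, 0.4]
gripper_width: 85.3
finger_force: 0.0
clock: 13.07
tool_pos: [452.7, 353.4, 123.3]
orientation: [180.0, -0.0, 111.6]
ft_force: [0.2, 0.6, -0.9]
gripper_width: 85.3
finger_force: 0.0
pose [452.7 353.4 123.3] [180.   -0.  111.6] j7 -43.0 t 13.1 grip 85.3 0.0
turn z 0.002 (0.1 deg) | at present yaw: shift x -0.003 y 0.000 z 0.168
after the turn: shift x -0.003 y 0.000
```

```bash
python3 -m jog '[[0,0,0,-0.003,0,0.06,0],[0,0,0,0,0,0.06,0],[0,0,0,0,0,0.03,0],[0,0,0,0,0,0.016,0],[0,0,0,0,0,0,0.1],[0,0,0,0,0,0,0.2],[0,0,0,0,0,0,0.2]]' 35 && python3 -m jog '[[0,0,0,0,0,0,0.3],[0,0,0,0,0,0,0.35],[0,0,0,0,0,0,0.4],[0,0,0,0,0,0,0.45],[0,0,0,0,0,0,0.5],[0,0,0,0,0,0,0.5],[0,0,0,0,0,0,0.5],[0,0,0,0,0,0,0.5]]' && python3 -m jog '[[0,0,0,0,0,-0.01,0.5],[0,0,0,0,0,-0.02,0.5],[0,0,0,0,0,-0.03,0.5],[0,0,0,0,0,-0.05,0.5],[0,0,0,0,0,-0.06,0.5],[0,0,0,0,0,-0.06,0.5],[0,0,0,0,0,-0.03,0.5],[0,0,0,0,0,0,0.5]]'
python3 - <<'E'
from h import *
to(642.2,244.3,120,117)
pics(3,'s3',{'top':(150,160,270,260),'side':(270,200,390,370)})
E
```

```text
clock: 13.65
tool_pos: [454.0, 352.7, 57.4]
orientation: [179.9, -0.0, 111.6]
ft_force: [0.6, 0.4, -0.4]
gripper_width: 68.5
finger_force: 0.0
clock: 14.32
tool_pos: [453.6, 352.1, 56.8]
orientation: [180.0, 0.0, 111.6]
ft_force: [-0.8, -1.7, 5.1]
gripper_width: 49.3
finger_force: 36.0
clock: 14.98
tool_pos: [454.5, 353.4, 163.6]
orientation: [179.7, -0.1, 111.6]
ft_force: [0.1, 1.0, -0.6]
gripper_width: 49.1
finger_force: 36.9
pose [454.5 353.4 163.6] [ 1.797e+02 -1.000e-01  1.116e+02] j7 -41.0 t 15.0 grip 49.1 36.9
turn z -0.090 (-5.4 deg) | at present yaw: shift x -0.426 y 0.336 z 0.109
after the turn: shift x -0.456 y 0.294
```

View pics/s3.png

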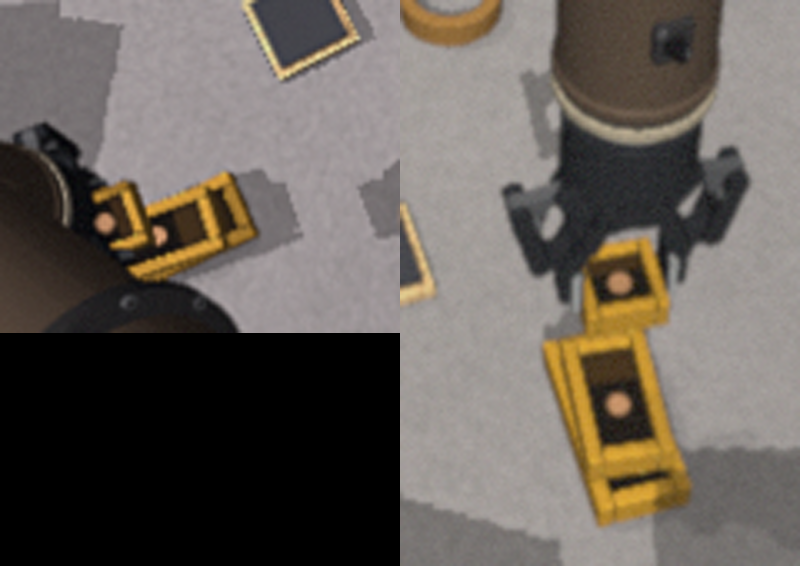

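The crops show the square frame held level, its dot at about (336,285) in the full side image. The medium frame is on top of the stack.

```bash
python3 - <<'E'
from h import *
F={n:np.load(n+'3.npy',allow_pickle=True).item() for n in('top','side')}
print(onplane(F['side'],[(336,284.6)],178.8), onplane(F['top'],[(181.5,226.6)],178.8),tri(F['top'],(181.5,226.6),F['side'],(336,284.6)))
E
python3 -m jog '[[0,0,-0.045,0,0,0,0.5],[0,0,-0.045,0,0,0,0.5],[0,0,0,-0.03,0.02,0,0.5],[0,0,0,-0.06,0.039,0,0.5],[0,0,0,-0.07,0.045,0,0.5],[0,0,0,-0.07,0.045,0,0.5],[0,0,0,-0.07,0.045,0,0.5],[0,0,0,-0.07,0.045,0,0.5]]' && python3 -m jog '[[0,0,0,-0.05,0.033,0,0.5],[0,0,0,-0.036,0.022,0,0.5],[0,0,0,0,0,0.03,0.5],[0,0,0,0,0,0.05,0.5],[0,0,0,0,0,0.03,0.5],[0,0,0,0,0,0,0.5],[0,0,0,0,0,0,0.5],[0,0,0,0,0,0,0.5]]'
python3 -c "
from h import *
to(642.2,244.3,28,117)"
```

```text
[[452.90285184 356.79572687]] [[455.76147365 351.26824697]] (array([454.56660534, 353.10721252, 173.68397717]), np.float64(2.837933645980145))
clock: 15.75
tool_pos: [607.3, 261.0, 158.4]
orientation: [-179.9, 0.0, 116.9]
ft_force: [1.0, 1.1, -1.0]
gripper_width: 48.9
finger_force: 36.9
clock: 16.42
tool_pos: [640.9, 243.3, 116.5]
orientation: [180.0, -0.0, 117.0]
ft_force: [0.3, 0.4, -0.9]
gripper_width: 49.0
finger_force: 36.8
pose [640.9 243.3 116.5] [180.  -0. 117.] j7 -19.0 t 16.4 grip 49.0 36.8
turn z 0.001 (0.0 deg) | at present yaw: shift x 0.001 y 0.004 z 0.221
after the turn: shift x 0.001 y 0.004
```

```bash
python3 -m jog '[[0,0,0,0.001,0.004,0.05,0.5],[0,0,0,0,0,0.06,0.5],[0,0,0,0,0,0.05,0.5],[0,0,0,0,0,0.04,0.5],[0,0,0,0,0,0.02,0.5],[0,0,0,0,0,0,0.5],[0,0,0,0,0,0,0.5],[0,0,0,0,0,0,0.5]]' && python3 -m jog '[[0,0,0,0,0,0.003,0.5],[0,0,0,0,0,0.001,0.5],[0,0,0,0,0,0,0.5]]'
```

```text
clock: 17.08
tool_pos: [643.1, 244.6, 29.8]
orientation: [179.9, -0.0, 117.0]
ft_force: [0.8, 0.8, 0.1]
gripper_width: 49.0
finger_force: 36.9
clock: 17.33
tool_pos: [642.6, 243.9, 27.1]
orientation: [180.0, 0.0, 117.0]
ft_force: [0.7, 0.4, -0.5]
gripper_width: 49.1
finger_force: 36.9
```

```bash
python3 -m jog '[[0,0,0,0,0,0.003,0.5],[0,0,0,0,0,0.001,0.5],[0,0,0,0,0,0,0.5]]'&& python3 -m jog '[[0,0,0,0,0,0.0015,0.5],[0,0,0,0,0,0,0.5],[0,0,0,0,0,0,0.5]]'
```

```text
clock: 17.58
tool_pos: [642.3, 243.8, 24.9]
orientation: [180.0, 0.0, 117.0]
ft_force: [0.1, 0.2, -0.4]
gripper_width: 49.1
finger_force: 36.9
clock: 17.83
tool_pos: [642.3, 243.8, 24.9]
orientation: [180.0, 0.0, 117.0]
ft_force: [-1.8, -2.2, 6.0]
gripper_width: 49.0
finger_force: 37.5
```

Contact made. I'll release, rise, and swing clear towards y ≈ 0.

```bash
python3 -m jog '[[0,0,0,0,0,0,0.45],[0,0,0,0,0,0,0.35],[0,0,0,0,0,0,0.2],[0,0,0,0,0,0,0.1],[0,0,0,0,0,0,0],[0,0,0,0,0,0,0],[0,0,0,0,0,-0.03,0],[0,0,0,0,0,-0.06,0]]' && python3 -m jog '[[0,0,0,0,0,-0.09,0],[0,0,0,0,0,-0.09,0],[0,0,0,-0.06,0,-0.06,0],[0,0,0,-0.09,0,-0.03,0],[0,0,0,-0.09,0,0,0],[0,0,0,-0.09,0,0,0],[0,0,0,-0.09,0,0,0],[0,0,0,-0.09,0,0,0]]' && python3 -m jog '[[0,0,0,-0.09,-0.02,0,0],[0,0,0,-0.06,-0.05,0,0],[0,0,0,0,-0.05,0,0],[0,0,0,0,0,0,0],[0,0,0,0,0,0,0]]'
python3 - <<'E'
from h import *
to(452,347,120,112)
pics(4,'s4',{'top':(165,140,265,260),'side':(240,250,370,370)})
E
```

```text
clock: 18.5
tool_pos: [640.5, 242.7, 58.3]
orientation: [-179.7, -0.0, 117.0]
ft_force: [0.5, -0.1, 0.1]
gripper_width: 85.2
finger_force: 0.0
clock: 19.17
tool_pos: [735.6, 60.5, 169.7]
orientation: [179.9, 0.0, 117.0]
ft_force: [0.1, 0.8, -0.2]
gripper_width: 85.4
finger_force: 0.0
clock: 19.58
tool_pos: [719.1, -14.0, 169.4]
orientation: [180.0, 0.0, 116.9]
ft_force: [-0.2, 1.2, 0.2]
gripper_width: 85.3
finger_force: 0.0
pose [719.1 -14.  169.4] [180.    0.  116.9] j7 6.0 t 19.6 grip 85.3 0.0
turn z 0.082 (4.9 deg) | at present yaw: shift x 1.107 y -0.186 z 0.123
after the turn: shift x 1.087 y -0.281
```

View pics/s4.png

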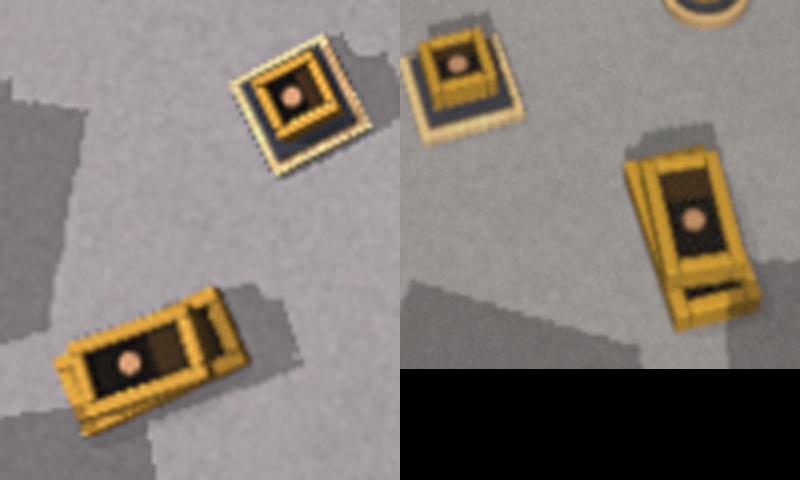

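Square is on its pad (dot at (292,97) in the top crop), squared up. Medium is uncovered, at (135,360).

```bash
python3 - <<'E'
from h import *
F={n:np.load(n+'4.npy',allow_pickle=True).item() for n in('top','side')}
print('sq',onplane(F['top'],[(238.8,163.6)],40),onplane(F['side'],[(240+57/3.08,250+63/3.08)],40))
picture(F,{'top':(198,230),'side':(335,320)},{'top':16,'side':18},48)
for n,s in(('top',(198,230)),('side',(335,320))):
    h=cv2.cvtColor(F[n]['frame'],cv2.COLOR_RGB2HSV);m=np.zeros((400,640),np.uint8);cv2.circle(m,s,6,1,-1)
    g=(h[...,1]<140)&(h[...,2]>130)&(m>0);ys,xs=np.nonzero(g);print(n,xs.mean(),ys.mean(),onplane(F[n],[(xs.mean(),ys.mean())],48))
    k=blob(gold(F[n]).astype(np.uint8),s); w=onplane(F[n],k.reshape(-1,2),24).astype(np.float32); r=cv2.minAreaRect(w); print('outline',np.round(r[0],1),np.round(r[1],1),r[2])
E
```

```text
sq [[643.20154134 239.79941318]] [[641.28317397 246.8688728 ]]
top [199.4 230.8] rect [449.8 346.6] [34.5 69.7] 19.4 cen [[449.8 346.6]]
side [335.6 320. ] rect [449.1 353.5] [34.7 68.5] 19.4 cen [[448.8 354.4]]
tri [449.6 349.2  39.6] 1.0
top 196.91304347826087 230.2173913043478 [[451.36889047 353.8760939 ]]
outline [454.2 345.9] [ 66.  130.1] 23.051698684692383
side 335.0882352941176 320.79411764705884 [[449.59812837 356.49839296]]
outline [449.9 353.6] [ 68.1 136.5] 22.477256774902344
```

```bash
python3 -m jog '[[0,0,0.062,0,0,0,0],[0,0,0.062,0,0,0,0],[0,0,0,0.09,-0.027,0,0],[0,0,0,0.09,-0.027,0,0],[0,0,0,0.09,-0.027,0,0],[0,0,0,0.09,-0.027,0,0],[0,0,0,0.09,-0.027,0,0],[0,0,0,0.09,-0.027,0,0]]' && python3 -m jog '[[0,0,0,0.09,-0.027,0,0],[0,0,0,0.09,-0.027,0,0],[0,0,0,0.09,-0.027,0,0],[0,0,0,0.07,-0.021,0,0],[0,0,0,0.04,-0.01,0,0],[0,0,0,0,0,0,0],[0,0,0,0,0,0,0],[0,0,0,0,0,0,0]]'
python3 -c "
from h import *
to(449.6,350,33,109.4)"
```

```text
clock: 20.35
tool_pos: [584.7, 171.9, 168.8]
orientation: [179.9, -0.0, 109.7]
ft_force: [1.0, 0.8, 0.6]
gripper_width: 85.5
finger_force: 0.0
clock: 21.02
tool_pos: [493.2, 297.1, 168.4]
orientation: [180.0, 0.0, 109.6]
ft_force: [0.3, -0.1, -0.0]
gripper_width: 85.7
finger_force: 0.0
pose [493.2 297.1 168.4] [180.    0.  109.6] j7 -36.0 t 21.0 grip 85.7 0.0
turn z 0.004 (0.2 deg) | at present yaw: shift x 0.161 y -0.058 z 0.339
after the turn: shift x 0.161 y -0.059
```

```bash
python3 -m jog '[[0,0,0,0.08,-0.029,0.03,0],[0,0,0,0.06,-0.021,0.06,0],[0,0,0,0.021,-0.009,0.08,0],[0,0,0,0,0,0.08,0],[0,0,0,0,0,0.05,0],[0,0,0,0,0,0,0],[0,0,0,0,0,0,0],[0,0,0,0,0,0,0]]'
python3 -c "
from h import *
to(449.6,350,33,109.4)"
```

```text
clock: 21.68
tool_pos: [450.2, 349.9, 49.5]
orientation: [179.9, -0.0, 109.5]
ft_force: [0.3, 0.1, 1.8]
gripper_width: 85.2
finger_force: 0.0
pose [450.2 349.9  49.5] [179.9  -0.  109.5] j7 -50.0 t 21.7 grip 85.2 0.0
turn z 0.002 (0.1 deg) | at present yaw: shift x 0.001 y -0.001 z 0.041
after the turn: shift x 0.001 y -0.001
```

```bash
python3 -m jog '[[0,0,0,0,0,0.02,0],[0,0,0,0,0,0.018,0],[0,0,0,0,0,0,0.1],[0,0,0,0,0,0,0.15],[0,0,0,0,0,0,0.2],[0,0,0,0,0,0,0.25],[0,0,0,0,0,0,0.3],[0,0,0,0,0,0,0.3]]' 45 && python3 -m jog '[[0,0,0,0,0,0,0.35],[0,0,0,0,0,0,0.4],[0,0,0,0,0,0,0.45],[0,0,0,0,0,0,0.45],[0,0,0,0,0,0,0.45],[0,0,0,0,0,0,0.45]]' && python3 -m jog '[[0,0,0,0,0,-0.01,0.45],[0,0,0,0,0,-0.02,0.45],[0,0,0,0,0,-0.03,0.45],[0,0,0,0,0,-0.05,0.45],[0,0,0,0,0,-0.06,0.45],[0,0,0,0,0,-0.08,0.45],[0,0,0,0,0,-0.08,0.45],[0,0,0,0,0,-0.06,0.45]]' && python3 -m jog '[[0,0,0,0,0,-0.04,0.45],[0,0,0,0,0,-0.02,0.45],[0,0,0,0,0,0,0.45],[0,0,0,0,0,0,0.45]]'
python3 - <<'E'
from h import *
to(500,100,215,109.4)
pics(5,'s5',{'top':(150,180,260,270),'side':(270,210,390,370)})
E
```

```text
clock: 22.35
tool_pos: [449.2, 349.8, 33.3]
orientation: [180.0, -0.0, 109.6]
ft_force: [-0.1, -0.7, -0.3]
gripper_width: 60.0
finger_force: 0.1
clock: 22.85
tool_pos: [449.3, 349.9, 33.7]
orientation: [180.0, -0.0, 109.6]
ft_force: [-0.6, -1.7, 6.1]
gripper_width: 54.8
finger_force: 47.3
clock: 23.52
tool_pos: [449.0, 350.4, 192.8]
orientation: [179.9, -0.1, 109.6]
ft_force: [1.2, 0.8, -1.2]
gripper_width: 54.6
finger_force: 48.4
clock: 23.85
tool_pos: [448.9, 349.4, 213.0]
orientation: [-180.0, 0.0, 109.6]
ft_force: [0.4, -0.6, -2.2]
gripper_width: 54.6
finger_force: 48.4
pose [448.9 349.4 213. ] [-180.     0.   109.6] j7 -41.0 t 23.9 grip 54.6 48.4
turn z 0.003 (0.2 deg) | at present yaw: shift x -0.630 y -0.088 z -0.005
after the turn: shift x -0.630 y -0.087
```

View pics/s5.png

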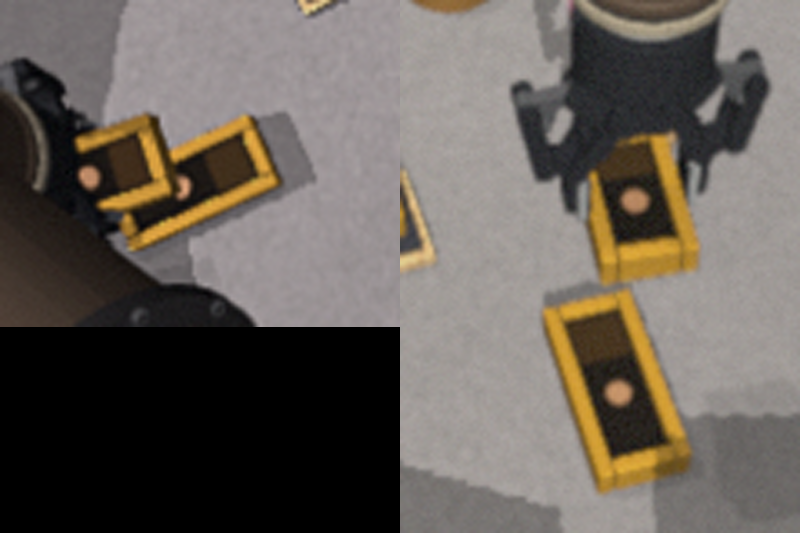

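The crop shows medium held level. Only the long frame is left on the table, its dot at about (335,328) in the full side image.

```bash
python3 -m jog '[[0,0,0.08,0,0,0,0.45],[0,0,0.08,0,0,0,0.45],[0,0,0.08,0,0,0,0.45],[0,0,0.08,0,0,0,0.45],[0,0,0.08,0,0,0,0.45],[0,0,0.08,0,0,0,0.45],[0,0,0,0,0,0,0.45],[0,0,0,0,0,0,0.45]]'
python3 - <<'E'
from h import *
F={n:np.load(n+'5.npy',allow_pickle=True).item() for n in('top','side')}
print(tri(F['top'],(174.5,229),F['side'],(340.2,270.3)))
to(631.8,-230.3,150,80.8)
E
```

```text
clock: 24.62
tool_pos: [448.6, 349.4, 212.0]
orientation: [-179.9, 0.1, 80.9]
ft_force: [-0.4, -0.7, -0.8]
gripper_width: 54.7
finger_force: 48.3
(array([447.61026516, 353.04097952, 220.82946157]), np.float64(1.0331567288874843))
pose [448.6 349.4 212. ] [-1.799e+02  1.000e-01  8.090e+01] j7 -67.0 t 24.6 grip 54.7 48.3
turn z 0.002 (0.1 deg) | at present yaw: shift x -1.359 y 0.681 z 0.155
after the turn: shift x -1.357 y 0.684
```

```bash
python3 -m jog '[[0,0,0,-0.03,0.015,0,0.45],[0,0,0,-0.06,0.03,0,0.45],[0,0,0,-0.08,0.04,0,0.45],[0,0,0,-0.08,0.04,0,0.45],[0,0,0,-0.08,0.04,0,0.45],[0,0,0,-0.08,0.04,0,0.45],[0,0,0,-0.08,0.04,0,0.45],[0,0,0,-0.08,0.04,0,0.45]]' && python3 -m jog '[[0,0,0,-0.08,0.04,0,0.45],[0,0,0,-0.08,0.04,0,0.45],[0,0,0,-0.08,0.04,0,0.45],[0,0,0,-0.08,0.04,0,0.45],[0,0,0,-0.08,0.04,0,0.45],[0,0,0,-0.08,0.04,0,0.45],[0,0,0,-0.08,0.04,0,0.45],[0,0,0,-0.08,0.04,0,0.45]]' && python3 -m jog '[[0,0,0,-0.07,0.035,0,0.45],[0,0,0,-0.05,0.026,0,0.45],[0,0,0,-0.03,0.015,0,0.45],[0,0,0,0,0,0.04,0.45],[0,0,0,0,0,0.05,0.45],[0,0,0,0,0,0,0.45],[0,0,0,0,0,0,0.45],[0,0,0,0,0,0,0.45]]'
python3 - <<'E'
from h import *
to(631.8,-230.3,26,80.8)
E
```

```text
clock: 25.28
tool_pos: [525.1, 103.4, 212.9]
orientation: [-180.0, 0.0, 80.9]
ft_force: [1.9, 0.4, -1.8]
gripper_width: 54.7
finger_force: 48.3
clock: 25.95
tool_pos: [609.7, -169.9, 212.7]
orientation: [-180.0, 0.0, 80.9]
ft_force: [0.4, 0.9, -1.5]
gripper_width: 54.6
finger_force: 48.3
clock: 26.62
tool_pos: [630.9, -230.5, 178.0]
orientation: [180.0, -0.0, 80.9]
ft_force: [-0.1, 0.2, -1.5]
gripper_width: 54.8
finger_force: 48.3
pose [ 630.9 -230.5  178. ] [180.   -0.   80.9] j7 -6.0 t 26.6 grip 54.8 48.3
turn z 0.001 (0.1 deg) | at present yaw: shift x 0.001 y 0.002 z 0.380
after the turn: shift x 0.001 y 0.002
```

```bash
python3 -m jog '[[0,0,0,0.001,0.002,0.05,0.45],[0,0,0,0,0,0.08,0.45],[0,0,0,0,0,0.08,0.45],[0,0,0,0,0,0.08,0.45],[0,0,0,0,0,0.05,0.45],[0,0,0,0,0,0.025,0.45],[0,0,0,0,0,0,0.45],[0,0,0,0,0,0,0.45]]' && python3 -m jog '[[0,0,0,0,0,0.003,0.45],[0,0,0,0,0,0,0.45],[0,0,0,0,0,0,0.45]]' && python3 -m jog '[[0,0,0,0,0,0.004,0.45],[0,0,0,0,0,0,0.45],[0,0,0,0,0,0,0.45]]'
```

```text
clock: 27.28
tool_pos: [632.5, -230.6, 32.5]
orientation: [179.9, 0.0, 80.8]
ft_force: [0.3, -0.1, -0.8]
gripper_width: 55.0
finger_force: 48.3
clock: 27.53
tool_pos: [632.5, -230.9, 31.5]
orientation: [179.9, 0.0, 80.8]
ft_force: [0.2, -0.1, -2.8]
gripper_width: 54.9
finger_force: 48.3
clock: 27.78
tool_pos: [631.5, -230.8, 28.5]
orientation: [180.0, 0.0, 80.8]
ft_force: [-0.8, 0.4, -1.7]
gripper_width: 54.9
finger_force: 48.3
```

```bash
python3 -m jog '[[0,0,0,0,0,0.004,0.45],[0,0,0,0,0,0,0.45],[0,0,0,0,0,0,0.45]]' && python3 -m jog '[[0,0,0,0,0,0.002,0.45],[0,0,0,0,0,0,0.45],[0,0,0,0,0,0,0.45]]'  && python3 -m jog '[[0,0,0,0,0,0.001,0.45],[0,0,0,0,0,0,0.45],[0,0,0,0,0,0,0.45]]'
```

```text
clock: 28.03
tool_pos: [631.5, -230.7, 26.5]
orientation: [-180.0, 0.0, 80.8]
ft_force: [0.4, 0.6, -1.8]
gripper_width: 54.5
finger_force: 48.3
clock: 28.28
tool_pos: [631.6, -230.7, 25.9]
orientation: [-180.0, 0.0, 80.8]
ft_force: [0.3, -0.5, -1.3]
gripper_width: 54.6
finger_force: 48.3
clock: 28.53
tool_pos: [631.5, -230.7, 25.8]
orientation: [180.0, 0.0, 80.8]
ft_force: [-2.3, 0.1, 3.5]
gripper_width: 54.4
finger_force: 48.9
```

```bash
python3 -m jog '[[0,0,0,0,0,0,0.4],[0,0,0,0,0,0,0.3],[0,0,0,0,0,0,0.2],[0,0,0,0,0,0,0.1],[0,0,0,0,0,0,0],[0,0,0,0,0,0,0],[0,0,0,0,0,-0.03,0],[0,0,0,0,0,-0.06,0]]' && python3 -m jog '[[0,0,0,0,0,-0.09,0],[0,0,0,0,0,-0.09,0],[0,0,0,0.06,0,-0.08,0],[0,0,0,0.09,0,-0.03,0],[0,0,0,0.09,0,0,0],[0,0,0,0.09,0,0,0],[0,0,0,0.09,0,0,0],[0,0,0,0.09,0,0,0]]' && python3 -m jog '[[0,0,0,0,0,0,0],[0,0,0,0,0,0,0],[0,0,0,0,0,0,0]]' >/dev/null
python3 - <<'E'
from h import *
F=pics(6,'s6',{'top':(165,140,475,260),'side':(240,110,400,350)})
picture(F,{'top':(199,232),'side':(335,324)},{'top':22,'side':25},24)
for n,s in(('top',(199,232)),('side',(335,324))):
    k=blob(gold(F[n]).astype(np.uint8),s); w=onplane(F[n],k.reshape(-1,2),24).astype(np.float32); r=cv2.minAreaRect(w); print('outline',np.round(r[0],1),np.round(r[1],1),r[2])
to(450,350,150,112)
E
```

```text
clock: 29.2
tool_pos: [629.4, -230.3, 59.5]
orientation: [-179.7, -0.0, 80.8]
ft_force: [0.2, -0.1, 0.2]
gripper_width: 85.5
finger_force: 0.0
clock: 29.87
tool_pos: [664.4, -27.7, 178.9]
orientation: [179.9, -0.0, 80.8]
ft_force: [0.5, 0.3, -0.1]
gripper_width: 85.2
finger_force: 0.0
top [202.5 230.9] rect [450.  345.2] [ 39.1 107. ] 24.6 cen [[450.2 345.2]]
side [335.4 326. ] rect [448.8 352.3] [ 39.2 104.7] 24.7 cen [[448.3 354.4]]
tri [449.6 348.3  14. ] 2.0
outline [452.8 345.1] [ 61.1 129.6] 24.23123550415039
outline [450.9 353.8] [ 62.4 137.1] 24.614543914794922
pose [664.2 -31.3 177.8] [1.80e+02 1.00e-01 8.06e+01] j7 -24.0 t 30.2 grip 85.3 0.0
turn z -0.523 (-31.4 deg) | at present yaw: shift x 0.854 y -0.683 z 0.069
after the turn: shift x 1.084 y -0.139
```

View pics/s6.png

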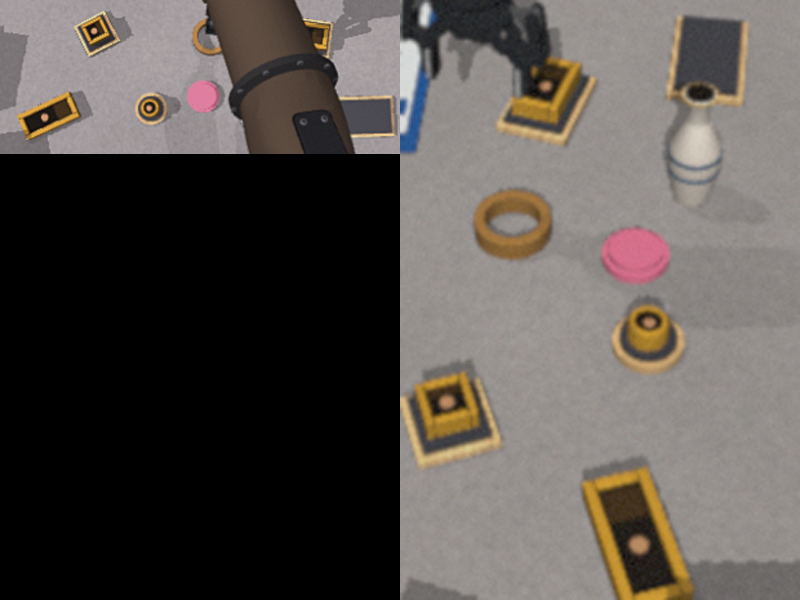

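Round, square and medium are all on their own pads, and the vase and tape are undisturbed. The long frame lies alone on the table at about (335,326) in the side view, with its long axis at about 114°.

```bash
python3 -m jog '[[0,0,-0.094,0,0,0,0],[0,0,-0.094,0,0,0,0],[0,0,-0.094,0,0,0,0],[0,0,-0.094,0,0,0,0],[0,0,-0.094,0,0,0,0],[0,0,-0.093,0,0,0,0],[0,0,0,0,0,0,0],[0,0,0,0,0,0,0]]'
python3 - <<'E'
from h import *
to(450.5,348.5,150,114.4)
E
```

```text
clock: 30.88
tool_pos: [664.2, -31.0, 177.4]
orientation: [-180.0, 0.0, 114.3]
ft_force: [0.5, 0.0, 0.6]
gripper_width: 85.2
finger_force: 0.0
pose [664.2 -31.  177.4] [-180.     0.   114.3] j7 5.0 t 30.9 grip 85.2 0.0
turn z -0.002 (-0.1 deg) | at present yaw: shift x 1.084 y -0.097 z 0.069
after the turn: shift x 1.085 y -0.095
```

```bash
python3 -m jog '[[0,0,0,0.09,-0.008,0,0],[0,0,0,0.09,-0.008,0,0],[0,0,0,0.09,-0.008,0,0],[0,0,0,0.09,-0.008,0,0],[0,0,0,0.09,-0.008,0,0],[0,0,0,0.09,-0.008,0,0],[0,0,0,0.09,-0.008,0,0],[0,0,0,0.09,-0.008,0,0]]' && python3 -m jog '[[0,0,0,0.09,-0.008,0,0],[0,0,0,0.09,-0.008,0,0],[0,0,0,0.09,-0.008,0.04,0],[0,0,0,0.06,-0.006,0.08,0],[0,0,0,0.034,-0.003,0.09,0],[0,0,0,0,0,0.09,0],[0,0,0,0,0,0,0],[0,0,0,0,0,0,0]]' && python3 -m jog '[[0,0,0,0,0,0,0],[0,0,0,0,0,0,0]]'
python3 - <<'E'
from h import *
to(450.5,348.5,10,114.4)
E
```

```text
clock: 31.55
tool_pos: [520.6, 222.7, 177.8]
orientation: [180.0, 0.0, 114.3]
ft_force: [0.6, 0.4, 0.1]
gripper_width: 85.4
finger_force: 0.0
clock: 32.22
tool_pos: [448.3, 347.5, 56.6]
orientation: [-179.8, 0.1, 114.4]
ft_force: [-0.1, 0.3, 0.2]
gripper_width: 85.5
finger_force: 0.0
clock: 32.38
tool_pos: [450.5, 349.3, 59.9]
orientation: [179.8, -0.0, 114.4]
ft_force: [0.4, 0.0, 0.0]
gripper_width: 85.1
finger_force: 0.0
pose [450.5 349.3  59.9] [179.8  -0.  114.4] j7 -43.0 t 32.4 grip 85.1 0.0
turn z 0.000 (0.0 deg) | at present yaw: shift x -0.002 y -0.001 z 0.125
after the turn: shift x -0.002 y -0.001
```

```bash
python3 -m jog '[[0,0,0,-0.002,-0.001,0.05,0],[0,0,0,0,0,0.045,0],[0,0,0,0,0,0.02,0],[0,0,0,0,0,0.008,0],[0,0,0,0,0,0,0.1],[0,0,0,0,0,0,0.1],[0,0,0,0,0,0,0.15],[0,0,0,0,0,0,0.2]]' 60 && python3 -m jog '[[0,0,0,0,0,0,0.25],[0,0,0,0,0,0,0.3],[0,0,0,0,0,0,0.35],[0,0,0,0,0,0,0.4],[0,0,0,0,0,0,0.4],[0,0,0,0,0,0,0.4],[0,0,0,0,0,0,0.4]]' && python3 -m jog '[[0,0,0,0,0,-0.01,0.4],[0,0,0,0,0,-0.02,0.4],[0,0,0,0,0,-0.03,0.4],[0,0,0,0,0,-0.05,0.4],[0,0,0,0,0,-0.06,0.4],[0,0,0,0,0,-0.08,0.4],[0,0,0,0,0,-0.08,0.4],[0,0,0,0,0,-0.08,0.4]]' && python3 -m jog '[[0,0,0,0,0,-0.05,0.4],[0,0,0,0,0,-0.03,0.4],[0,0,0,0,0,0,0.4],[0,0,0,0,0,0,0.4]]'
python3 - <<'E'
from h import *
to(448.9,-346.4,150,91)
pics(7,'s7',{'top':(150,180,260,270),'side':(270,210,390,370)})
E
```

```text
clock: 33.05
tool_pos: [449.3, 348.5, 9.3]
orientation: [179.9, -0.0, 114.5]
ft_force: [-0.1, 0.1, 0.2]
gripper_width: 68.6
finger_force: 0.0
clock: 33.63
tool_pos: [449.4, 348.5, 9.5]
orientation: [179.9, -0.0, 114.5]
ft_force: [-1.0, -1.6, 10.2]
gripper_width: 60.4
finger_force: 62.5
clock: 34.3
tool_pos: [448.1, 347.9, 174.6]
orientation: [-180.0, -0.0, 114.6]
ft_force: [0.5, 0.7, -2.4]
gripper_width: 60.6
finger_force: 66.1
clock: 34.63
tool_pos: [448.7, 347.7, 204.2]
orientation: [180.0, 0.0, 114.5]
ft_force: [-0.6, -0.7, -2.9]
gripper_width: 60.4
finger_force: 66.2
pose [448.7 347.7 204.2] [180.    0.  114.5] j7 -36.0 t 34.6 grip 60.4 66.2
turn z 0.392 (23.5 deg) | at present yaw: shift x -1.579 y -0.720 z 0.136
after the turn: shift x -1.735 y -0.030
```

View pics/s7.png

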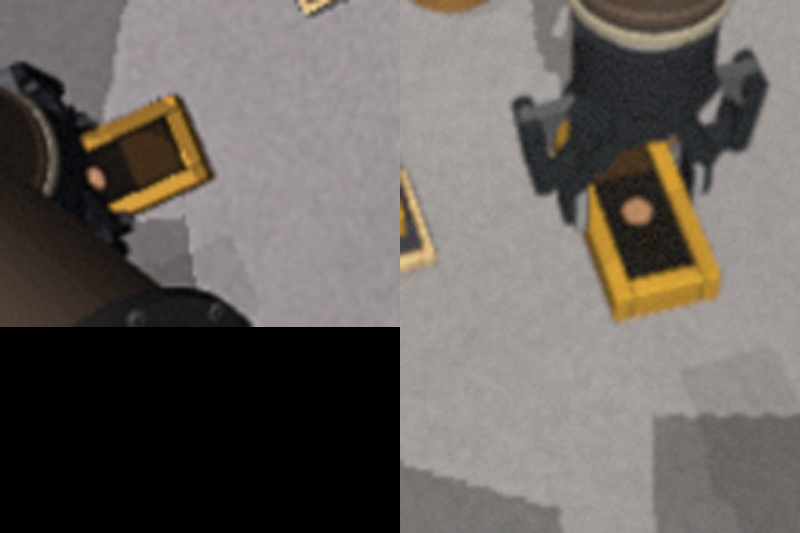

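Long is held level in both views. Clearance over the vase will be about 45 mm, so I'll carry it straight to its board.

```bash
python3 -m jog '[[0,0,0.08,0,0,0,0.4],[0,0,0.08,0,0,0,0.4],[0,0,0.08,0,0,0,0.4],[0,0,0.08,0,0,0,0.4],[0,0,0.072,0,0,0,0.4],[0,0,0,-0.03,0,0,0.4],[0,0,0,-0.06,0,0,0.4],[0,0,0,-0.08,-0.002,0,0.4]]' && python3 -m jog '[[0,0,0,-0.08,-0.002,0,0.4],[0,0,0,-0.08,-0.002,0,0.4],[0,0,0,-0.08,-0.002,0,0.4],[0,0,0,-0.08,-0.002,0,0.4],[0,0,0,-0.08,-0.002,0,0.4],[0,0,0,-0.08,-0.002,0,0.4],[0,0,0,-0.08,-0.002,0,0.4],[0,0,0,-0.08,-0.002,0,0.4]]' && python3 -m jog '[[0,0,0,-0.08,-0.002,0,0.4],[0,0,0,-0.08,-0.002,0,0.4],[0,0,0,-0.08,-0.002,0,0.4],[0,0,0,-0.08,-0.002,0,0.4],[0,0,0,-0.08,-0.002,0,0.4],[0,0,0,-0.08,-0.002,0,0.4],[0,0,0,-0.08,0,0,0.4],[0,0,0,-0.08,0,0,0.4]]' && python3 -m jog '[[0,0,0,-0.08,0,0,0.4],[0,0,0,-0.08,0,0,0.4],[0,0,0,-0.06,0,0,0.4],[0,0,0,-0.03,0,0,0.4],[0,0,0,0,0,0,0.4],[0,0,0,0,0,0,0.4],[0,0,0,0,0,0,0.4]]'
python3 - <<'E'
from h import *
to(448.9,-346.4,26,91)
E
```

```text
clock: 35.4
tool_pos: [448.1, 280.4, 202.9]
orientation: [-179.9, -0.0, 91.4]
ft_force: [1.3, 0.2, -1.4]
gripper_width: 60.0
finger_force: 66.1
clock: 36.07
tool_pos: [445.9, 21.5, 203.3]
orientation: [-179.9, 0.0, 91.2]
ft_force: [0.4, 0.2, -1.4]
gripper_width: 60.3
finger_force: 66.1
clock: 36.73
tool_pos: [445.4, -234.0, 203.2]
orientation: [-179.9, -0.0, 91.1]
ft_force: [0.4, -0.3, -2.6]
gripper_width: 59.9
finger_force: 66.1
clock: 37.32
tool_pos: [448.7, -330.4, 203.7]
orientation: [-179.9, -0.1, 91.2]
ft_force: [-0.4, 1.2, -3.0]
gripper_width: 60.2
finger_force: 66.1
pose [ 448.7 -330.4  203.7] [-1.799e+02 -1.000e-01  9.120e+01] j7 24.0 t 37.3 grip 60.2 66.1
turn z 0.003 (0.2 deg) | at present yaw: shift x -0.040 y -0.000 z 0.444
after the turn: shift x -0.040 y -0.000
```

```bash
python3 -m jog '[[0,0,0,-0.02,0,0.03,0.4],[0,0,0,-0.02,0,0.06,0.4],[0,0,0,0,0,0.08,0.4],[0,0,0,0,0,0.08,0.4],[0,0,0,0,0,0.08,0.4],[0,0,0,0,0,0.06,0.4],[0,0,0,0,0,0.03,0.4],[0,0,0,0,0,0,0.4]]' && python3 -m jog '[[0,0,0,0,0,0,0.4],[0,0,0,0,0,0,0.4],[0,0,0,0,0,0,0.4]]'
python3 - <<'E'
from h import *
to(448.9,-346.4,26,91)
E
```

```text
clock: 37.98
tool_pos: [447.7, -346.4, 33.3]
orientation: [-179.8, -0.2, 91.1]
ft_force: [0.4, -0.3, -1.1]
gripper_width: 60.0
finger_force: 66.1
clock: 38.23
tool_pos: [450.5, -348.7, 38.0]
orientation: [179.9, 0.1, 91.0]
ft_force: [0.1, -0.4, -2.4]
gripper_width: 60.0
finger_force: 66.1
pose [ 450.5 -348.7   38. ] [1.799e+02 1.000e-01 9.100e+01] j7 21.0 t 38.2 grip 60.0 66.1
turn z 0.001 (0.0 deg) | at present yaw: shift x 0.006 y -0.004 z 0.030
after the turn: shift x 0.006 y -0.004
```

```bash
python3 -m jog '[[0,0,0,0.002,-0.002,0.01,0.4],[0,0,0,0,0,0.008,0.4],[0,0,0,0,0,0.005,0.4],[0,0,0,0,0,0,0.4],[0,0,0,0,0,0,0.4],[0,0,0,0,0,0,0.4]]' && python3 -m jog '[[0,0,0,0,0,0.003,0.4],[0,0,0,0,0,0,0.4],[0,0,0,0,0,0,0.4]]'
```

```text
clock: 38.73
tool_pos: [448.5, -347.3, 27.1]
orientation: [180.0, 0.0, 91.0]
ft_force: [0.9, -0.3, -2.6]
gripper_width: 60.0
finger_force: 66.1
clock: 38.98
tool_pos: [448.5, -347.3, 25.9]
orientation: [-180.0, 0.0, 91.0]
ft_force: [0.0, -0.2, -2.0]
gripper_width: 59.8
finger_force: 66.1
```

```bash
python3 -m jog '[[0,0,0,0,0,0.0015,0.4],[0,0,0,0,0,0,0.4],[0,0,0,0,0,0,0.4]]' && python3 -m jog '[[0,0,0,0,0,0.001,0.4],[0,0,0,0,0,0,0.4],[0,0,0,0,0,0,0.4]]'
```

```text
clock: 39.23
tool_pos: [448.6, -347.3, 25.6]
orientation: [180.0, 0.0, 91.0]
ft_force: [-1.1, 0.3, 3.0]
gripper_width: 59.8
finger_force: 66.7
clock: 39.48
tool_pos: [448.5, -347.3, 25.5]
orientation: [180.0, 0.0, 91.0]
ft_force: [-3.9, 1.6, 8.8]
gripper_width: 60.2
finger_force: 67.3
```

Contact made. I'll release, rise, and move off towards -y to look.

```bash
python3 -m jog '[[0,0,0,0,0,0,0.35],[0,0,0,0,0,0,0.25],[0,0,0,0,0,0,0.15],[0,0,0,0,0,0,0],[0,0,0,0,0,0,0],[0,0,0,0,0,0,0],[0,0,0,0,0,-0.03,0],[0,0,0,0,0,-0.06,0]]' && python3 -m jog '[[0,0,0,0,0,-0.09,0],[0,0,0,0,0,-0.09,0],[0,0,0,-0.06,0,-0.08,0],[0,0,0,-0.09,0,-0.06,0],[0,0,0,-0.09,0,0,0],[0,0,0,-0.09,0,0,0],[0,0,0,-0.09,0,0,0],[0,0,0,-0.09,0,0,0]]' && python3 -m jog '[[0,0,0,0,0,0,0],[0,0,0,0,0,0,0],[0,0,0,0,0,0,0]]'
python3 - <<'E'
from h import *
F=pics(8,'s8',{'top':(220,140,480,260),'side':(240,100,400,330)})
S={'round':((282,224),(339,245),7,40),'square':((239,164),(259,273),9,40),'medium':((401,166),(297,146),15,40),'long':((444,231),(364,128),22,40)}
for k,(a,b,r,z) in S.items(): 
    out=[]
    for n,s in(('top',a),('side',b)):
        c=blob(cv2.morphologyEx(gold(F[n]).astype(np.uint8),cv2.MORPH_OPEN,np.ones((2,2))),s)
        w=onplane(F[n],c.reshape(-1,2),28).astype(np.float32);q=cv2.minAreaRect(w);out.append(cen(c))
        print(k,n,np.round(q[0],1),np.round(q[1],1),round(q[2],1))
    p,e=tri(F['top'],out[0],F['side'],out[1]);print('  tri',p.round(1),round(e,1))
E
```

```text
clock: 40.15
tool_pos: [446.9, -346.2, 59.5]
orientation: [-179.8, -0.2, 91.0]
ft_force: [-0.3, 1.1, -0.1]
gripper_width: 85.3
finger_force: 0.0
clock: 40.82
tool_pos: [451.8, -551.6, 189.5]
orientation: [180.0, 0.0, 91.0]
ft_force: [0.6, -0.4, -0.2]
gripper_width: 85.7
finger_force: 0.0
clock: 41.07
tool_pos: [452.3, -549.3, 188.4]
orientation: [180.0, -0.1, 91.0]
ft_force: [0.3, 1.3, -0.5]
gripper_width: 85.5
finger_force: 0.0
round top [468.2 114.6] [38.5 38.1] 45.1
round side [465.9 121.1] [39.5 51.9] 7.3
  tri [467.7 115.6  20.6] 1.5
square top [642.1 239.2] [52.8 49.6] 27.2
square side [640.5 243.7] [51.1 63.9] 24.8
  tri [642.3 240.3  22.7] 2.0
medium top [ 630.4 -235.3] [93.2 59. ] 81.2
medium side [ 629.  -227.4] [112.3  59.5] 81.4
  tri [ 631.6 -237.3   18.1] 1.3
long top [ 447.9 -351.8] [ 61.8 134.5] 1.1
long side [ 445.4 -343.7] [ 62.  152.6] 1.2
  tri [ 446.9 -355.1   16.5] 2.1
```

View pics/s8.png

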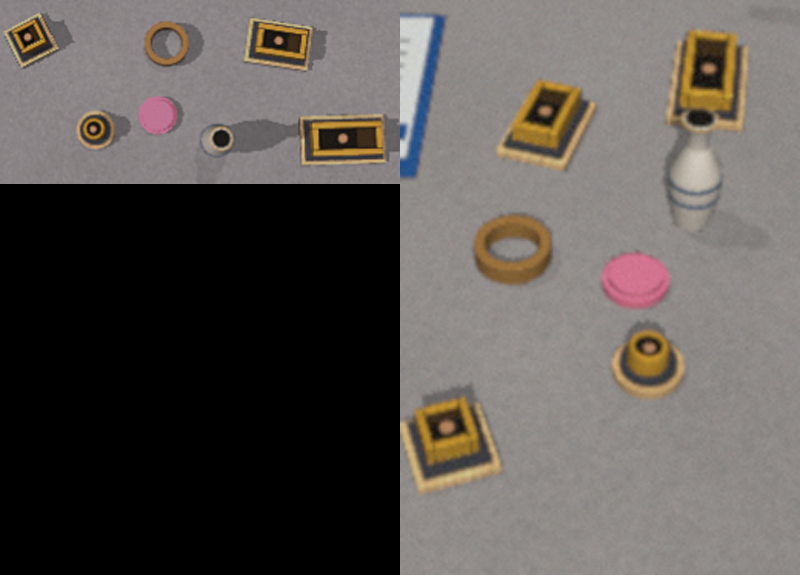

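All four frames sit on their own pads, within about 5 mm and 2°. The vase and tape look where they were.

```bash
python3 -c "
from h import *
print(close_job())"
```

```text
the job is handed in; nothing more can be done
None
```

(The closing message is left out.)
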